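# Shut the marked valve in the carving bench's air box

## Task

Shut off one air outlet in the long grey valve box: push the plywood cover with its wooden batten along its guides, all the way to the closed end of the box, then push the valve handle that has the round wooden ball on its end a quarter turn, clockwise from above, until it is fully shut. Only push, without grasping anything: do not lift or tip the cover, leave the other, plain handle open, and leave everything else on the bench where it stands. Finish with the fingers clear of everything.

Things in the scene. Friction and masses are not known exactly. Their poses are not given: they have to be found in the camera images.
- air_box: Fixed grey steel valve box, 204 mm (x) by 526 mm (y), z up, -x side facing the robot; origin at the centre of its underside, on the bench. Its y < 0 half is an open well, its y > 0 half is closed on top at z = 68 mm. The cover slides on the tops of the two long walls (z = 70 mm) between lips and end stops 80 mm high; the stops' inner faces are at y = -255 and +255 mm.
- well_floor (a point): Centre of the well's floor, at (0, -127, 25) mm in the box's frame. The well spans 164 mm (x) by 255 mm (y) and its walls rise to 45 mm above this floor. Both valves stand on it.
- cover: Loose plywood cover, 184 mm (x) by 255 mm (y) by 12 mm, 0.3 to 0.55 kg, over the well; origin at the centre of its underside, axes as the box's within about 2 degrees. In box coordinates its origin starts at y = -127 to -97 mm and slides towards +y, with a few newtons of friction, up to about +127 mm against the end stop; about 2.5 mm play at each lip.
- batten_top (a point): Centre of the top of the wooden batten in the middle of the cover, 42 mm above the cover's underside. The batten is 80 mm (x) by 18 mm (y) and rises 30 mm above the plywood.
- marked_handle (a joint): Angle of the marked valve's handle: 0 open (points along the box's -x), grows clockwise seen from above to 1.571 fully shut against its stop (points along the box's +y). Starts between 0 and 0.3. It stays where it is left; friction about 0.08 N m.
- marked_pivot (a point): Point on the marked handle's vertical turning axis, at the mid-height of its flat bar, 48 mm above the bench. The handle is a steel bar 14 mm wide, 7 mm thick, 66 mm long from the axis, with a hub of 22 mm diameter at the axis. The valve is one of two in the well, 105 mm apart along the box's y; which of the two varies.
- marked_end (a point): Centre of the wooden ball (28 mm diameter) on the marked handle's end, 60 mm from the turning axis and at the bar's mid-height, 48 mm above the bench.
- plain_handle (a joint): Angle of the other valve's handle (the same kind of valve and bar, with no ball); same meaning. Starts between 0 and 0.1, to be left open.
- plain_pivot (a point): The same point on the plain handle's turning axis.
- bead: Small wooden bead, 24 mm diameter, 14 mm high, standing loose on the well's floor near its back wall; origin at the centre of its underside. Leave it.
- glue_bottle: White bottle, 56 mm diameter, 150 mm high, behind the box; origin under its centre. Leave it.
- mug: White mug, 76 mm diameter, 85 mm high, behind the box; origin under its centre. Leave it.
- tin: Steel tin, 72 mm diameter, 70 mm high, in front of the box; origin under its centre. Leave it.
- turned_bead: Large turned wooden bead, 64 mm diameter, 50 mm high, in front of the box; origin under its centre. Leave it.
- offcut: Wooden offcut, 60 by 90 by 35 mm, in front of the box; origin under its centre. Leave it.
- brush: Hand brush lying on the bench beyond the box's +y end; origin under its centre. Leave it.

How it is judged:
On the way, in this order (a step that is already met when the one before it is completed fails the run):
1. the cover has been slid off the well onto the closed half, the marked handle still open (y of cover in the frame of air_box above 0.105 m and z of cover in the frame of air_box below 0.076 m and value of joint marked_handle below 0.5 rad), for 0.2 s.
2. the marked handle is pushed fully shut (value of joint marked_handle above 1.42 rad), for 0.2 s.
At the end, for the whole second after the job is handed in: The marked handle is within about 9 degrees of its shut stop, the cover lies flat in its guides on the closed half, within about 22 mm of the end stop and at rest, and the plain handle is still open (less than 0.3 rad) (y of cover in the frame of air_box above 0.105 m and z of cover in the frame of air_box below 0.076 m and value of joint marked_handle above 1.42 rad and value of joint plain_handle below 0.3 rad and linear speed of cover below 0.01 m/s); the robot touches nothing.
It fails at once if the cover is lifted or tipped out of its guides (z of cover in the frame of air_box above 0.08 m or angle between cover's own z axis and vertical above 0.1 rad).
It fails at once if the plain handle is turned (value of joint plain_handle above 0.35 rad).
It fails at once if the small bead in the well is moved by more than 25 mm (distance of bead from where it was at the start of the episode above 0.025 m).
It fails at once if a thing standing on the bench is moved by more than 25 mm or tipped over (distance of any of glue_bottle, mug, tin, turned_bead, offcut, brush from where it was at the start of the episode above 0.025 m or angle between any of glue_bottle, mug, tin, turned_bead, offcut's own z axis and vertical above 0.4 rad).
It also fails if it takes over 51 s, if anything falls off the work surface, if the arm or the gripper's body presses on something with over 40 N, if the wrist force passes 120 N, or if a joint passes its speed limit or range.

## Robot

A 6-joint arm with a two-finger parallel gripper is mounted at the origin on the work surface. World frame = base frame: x ahead of the robot, y to its left, z up, the work surface at z = 0. Lengths are in m, angles in rad, forces in N, time in s.
With the tool pointing down it reaches from about 0.275 to 0.725 m from the base axis. Payload 15.9 kg.
Tool frame: the origin (TCP) lies on the centre line of the jaws, within the pads' length; the fingertips stand 11 mm ahead of it and the grasp point (between the pads) lies 8 mm behind it; x points along the fingers, y is the direction in which the jaws open and shut, and the axes are right-handed (so a half turn about x gives the same grasp; the last joint's range is limited). The gripper opens to 85 mm and grips with 20 to 120 N. Pads are 22 mm wide; open, the fingers measure 114 mm over their backs; the gripper's body (76 mm by 85 mm) begins 54 mm behind the grasp point. The pads swing forward as they close: fully open they stand 13 mm farther back than shut.
Start: joints at [-1.1, 0.213, -0.034, 1.323, 0, 1.571], TCP at [0.227, -0.446, 0.242] pointing down, gripper open.
Joint ranges: [-2.98, 2.98], [-0.74, 1.72], [-1.14, 1.35], [-2.1, 2.04], [-1.57, 1.44], [-3.14, 3.14]. Speed limits (rad/s): [1.89, 1.89, 2.39, 2.57, 3.14, 3.14].

## Interface

Orientations are given as a unit quaternion [w, x, y, z].
In Python, from bench import observe, viewer, robot gives the robot as it stands. The module is installed in compiled form; this text tells all that it offers.
- The arm moves only by the shell command python3 -m handwheel 'ROWS' [FORCE]. ROWS is JSON, a list that holds one entry, the list of rows, each a list of 5 numbers: the gripper's target within -1 to 1 (shut at 1, half-way at 0, fully open at -1), then the shift along the tool's x, y, z in m, then the turn about the tool's x in rad. In form: [[[jaw, tx, ty, tz, roll], ...]]. A call has 1 to 20 rows; each row is the pose to reach, as a shift and turn from the pose commanded when the call began, along the tool's axes at that moment; what a row does not reach only later rows make up. A row lasts 1/8 s, in which the tool goes at most 62.5 mm and 10.7 degrees, less where a joint would pass 70% of its speed; a pose out of reach is approached as far as the arm can. A call with a gripper value outside its range is refused whole. The fingers move at their own pace and stop on an object; FORCE is the grip in N (left out, the last holds). Time passes only in rows, so rows that repeat a pose let the fingers close. It gives the time, the measured TCP pose, the force and the opening at its end, in the units of the state.
- observe(): the state, without advancing time (a new reading comes with each control period).
- viewer.camera(name): name is "scene" or "top" or "wrist"; returns a dict with "image" (420x560x3 uint8, red, green, blue), "fx", "fy", "cx", "cy" (pixels), "rvec" (rotation vector, rad) and "tvec" (3), from world to camera coordinates, as OpenCV has them. Camera axes: x right, y down, z forward; pixel columns grow to the right and rows downward; lengths in m; the calibration is good to about 2 mm. A picture is of the moment at which its call begins. There is no depth.
- robot.hand_in(): hands the job in, once; it reports no verdict.
The state is a dict: "time": time; "joint_pos": joint angles; "qvel": joint speeds; "joint_torque": joint torques, N m; "position": TCP position; "ee_rot": TCP orientation; "force": force on the tool from outside, world axes, zero at the start; "ft_torque": the same for the moment, N m; "gripper_width": finger opening in m.
Only numpy, scipy, OpenCV 4.12 (cv2) and the standard library are available. Lean on these libraries where they do the work, as an engineer would, in place of code of your own. Each camera call takes 0.05 s, during which the arm holds its last target.

## Working session

There is one attempt and no reset: what is moved stays moved. The work goes in short steps, Python scripts to look and compute and a shell command to move; the robot and the scene stay as the last step left them, time stands still between calls to the robot, and variables do not carry over. Pictures are saved under pics/ and viewed, and the job is handed in when it is done.

```bash
mkdir -p pics; cat > h.py <<'E'
import numpy as np, cv2
from bench import observe, viewer, robot
def snap(name,fn):
    c=viewer.camera(name); cv2.imwrite('pics/'+fn,c['image'][:,:,::-1]); np.savez('pics/'+fn+'.npz',**c); return c
def load(fn): return dict(np.load('pics/'+fn+'.npz'))
def K(c): return np.array([[c['fx'],0,c['cx']],[0,c['fy'],c['cy']],[0,0,1]],float)
def ray(c,u,v,z):
    R=cv2.Rodrigues(np.array(c['rvec'],float))[0];t=np.array(c['tvec'],float).ravel()
    o=-R.T@t; d=R.T@np.linalg.inv(K(c))@np.array([u,v,1.]); s=(z-o[2])/d[2]; return o+s*d
def proj(c,P):
    return cv2.projectPoints(np.array(P,float).reshape(-1,3),np.array(c['rvec'],float),np.array(c['tvec'],float),K(c),None)[0].reshape(-1,2)
def crop(fn,out,x0,y0,x1,y1,k):
    im=cv2.imread('pics/'+fn)[y0:y1,x0:x1]; cv2.imwrite('pics/'+out,cv2.resize(im,None,fx=k,fy=k,interpolation=cv2.INTER_CUBIC))
E
python3 - <<'E'
from h import *
o=observe(); print(o)
for n in('scene','top','wrist'):
    c=snap(n,n+'0.png'); R=cv2.Rodrigues(np.array(c['rvec'],float))[0]; print(n,c['fx'],-R.T@np.array(c['tvec']))
E
```

```text
{'time': 0.0, 'joint_pos': array([-1.10001940e+00,  2.13340539e-01, -3.50459655e-02,  1.32347931e+00,
       -3.29222812e-05,  1.57076619e+00]), 'qvel': array([-0.00054857,  0.0018487 , -0.00045384,  0.00054387,  0.00075406,
        0.00095258]), 'joint_torque': array([ 4.46649967e-03, -6.86168146e+01,  4.87113869e+01,  1.74657104e-02,
        2.95075488e-04,  2.79630808e-05]), 'position': array([ 0.22663817, -0.44533302,  0.24182916]), 'ee_rot': array([-0.16455734, -0.68750539, -0.1652873 ,  0.68770439]), 'force': array([-0.69392359,  0.27220036, -0.5882679 ]), 'ft_torque': array([0.02491899, 0.04708392, 0.01512039]), 'gripper_width': 0.08555070070250158}
scene 446.5393821262021 [1.09902325 0.66836264 0.81361706]
top 398.26889232579464 [0.38886049 0.12222041 1.05101585]
wrist 305.4384754361907 [ 0.28604249 -0.41457617  0.37311908]
```

View pics/scene0.png

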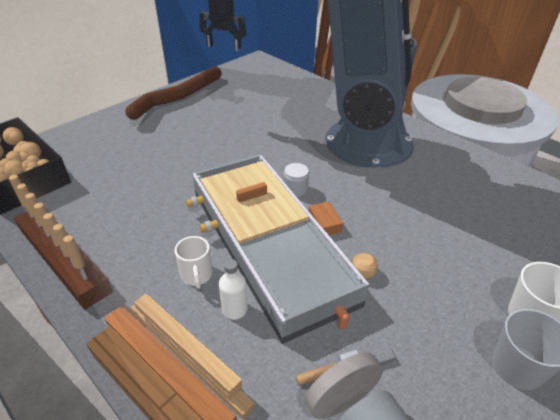

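View pics/top0.png

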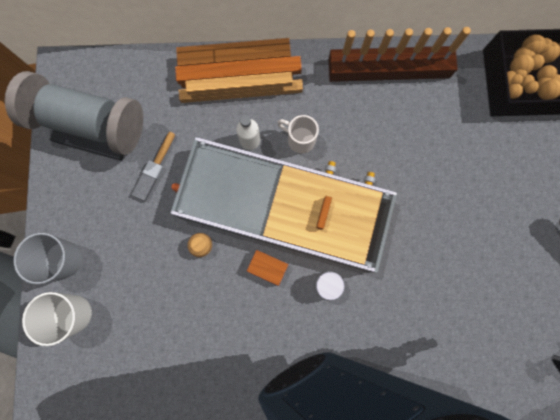

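View pics/wrist0.png

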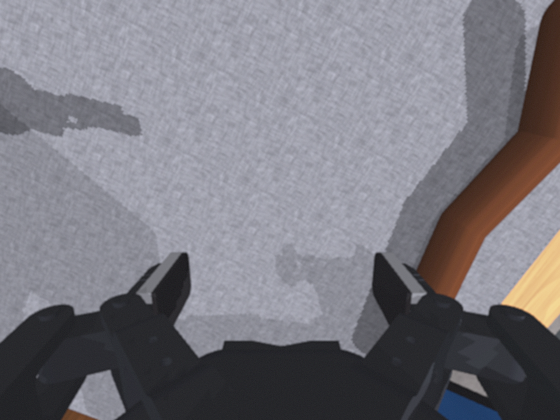

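The top picture shows the box from about (195,142) to (380,268), with the cover at the right (-y) end and its batten near (324,213). The tin, offcut and turned bead stand on the robot's side. I'll enlarge the box.

```bash
python3 - <<'E'
from h import *
crop('top0.png','c1.png',165,130,295,255,6)
crop('top0.png','c2.png',265,155,405,280,5)
E
```

```text
(no output)
```

View pics/c1.png

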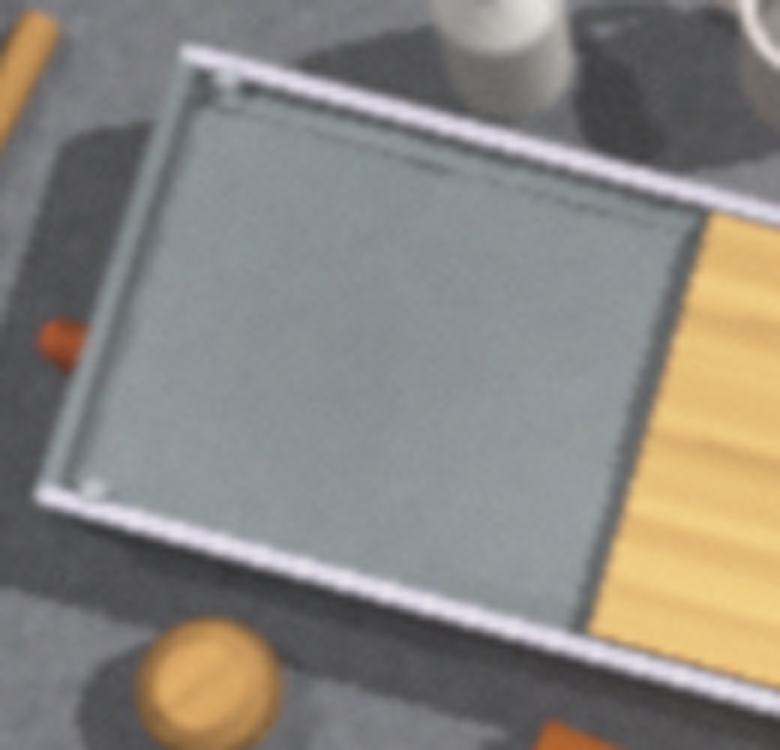

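View pics/c2.png

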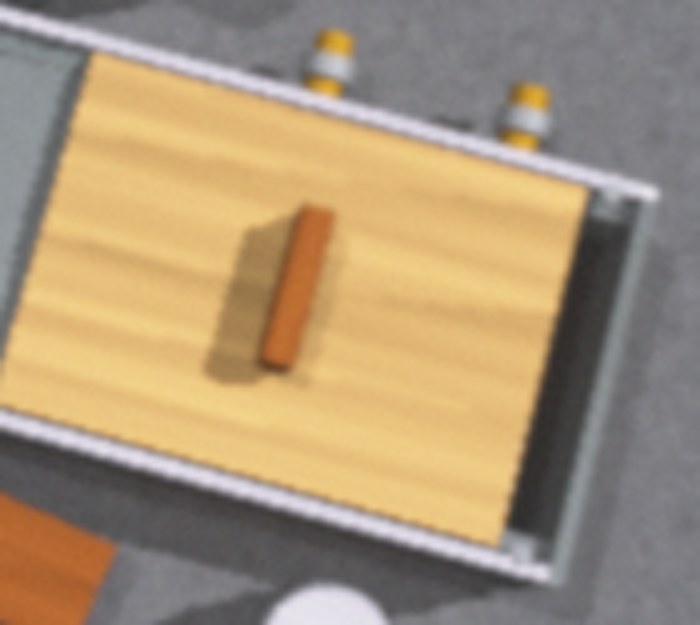

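```bash
python3 - <<'E'
from h import *
c=load('top0.png')
q=lambda u,v,k,x,y:((u+.5)/k-.5+x,(v+.5)/k-.5+y)
pts=[q(182,45,6,165,130),q(37,497,6,165,130),q(658,192,5,265,155),q(552,580,5,265,155)]
P=np.array([ray(c,*p,.08)[:2] for p in pts]); print(P)
print('len',np.linalg.norm(P[0]-P[2]),np.linalg.norm(P[1]-P[3]),'wid',np.linalg.norm(P[0]-P[1]),np.linalg.norm(P[2]-P[3]))
M=np.array([[.102,.263],[-.102,.263],[.102,-.263],[-.102,-.263]])
# rigid fit
a=M-M.mean(0);b=P-P.mean(0);H=a.T@b;U,S,V=np.linalg.svd(H);R=(U@V).T
th=np.arctan2(R[1,0],R[0,0]);O=P.mean(0);print('box',O,'yaw',th,np.degrees(th),'res',(P-O)-a@R.T)
B=np.array([ray(c,*q(u,v,5,265,155),.112)[:2] for u,v in((305,205),(335,210),(290,370),(262,362))])
bl=(B-O)@R;print('batten box frame',bl,bl.mean(0))
E2=np.array([ray(c,*q(u,v,5,265,155),.082)[:2] for u,v in((92,55),(588,187),(498,545),(-1,403))])
print('cover corners',(E2-O)@R)
np.savez('box.npz',O=O,R=R,th=th)
s=load('scene0.png')
L=lambda x,y,z:[*(O+R@np.array([x,y])),z]
im=cv2.imread('pics/scene0.png')
for p in proj(s,[L(*m,.08) for m in M]+[L(x,bl.mean(0)[1]+d,.112) for x in(-.04,.04) for d in(-.009,.009)]): cv2.circle(im,tuple(int(round(v)) for v in p),1,(0,0,255),-1)
cv2.imwrite('pics/sc_chk.png',cv2.resize(im[140:340,180:380],None,fx=3,fy=3))
for n,u,v,z in(('tin',330,285,.07),('mug',303,128,.085),('bottle',248,127,.15),('tb',199,244,.04),('off',267,268,.035)): w=ray(c,u,v,z);print(n,w,(w[:2]-O)@R)
E
```

```text
[[ 0.73595934  0.32922758]
 [ 0.54403138  0.38835243]
 [ 0.57643391 -0.17087034]
 [ 0.38764112 -0.10599505]]
len 0.5249250309236424 0.5184952726162182 wid 0.20082851280075653 0.1996284616177388
box [0.56101644 0.11017866] yaw -0.3085385962245992 -17.677959380560573 res [[-0.0021048  -0.0005578 ]
 [ 0.00033403 -0.00338092]
 [-0.00190161  0.00050571]
 [ 0.00367238  0.00343301]]
batten box frame [[ 0.03841022 -0.09460754]
 [ 0.04001519 -0.10906617]
 [-0.04042398 -0.10842124]
 [-0.04040235 -0.09467121]] [-0.00060023 -0.10169154]
cover corners [[ 0.08950041  0.02607225]
 [ 0.09239271 -0.22873419]
 [-0.09064645 -0.22910947]
 [-0.09114776  0.02165815]]
tin [0.35627239 0.00281486 0.07      ] [-0.1624729  -0.16446783]
mug [0.74994646 0.05426618 0.085     ] [0.19698719 0.00409953]
bottle [0.73202453 0.18876354 0.15      ] [0.13906921 0.12680342]
tb [0.4671549  0.32658617 0.04      ] [-0.15514497  0.17768579]
off [0.40191231 0.15561551 0.035     ] [-0.16538863 -0.00502335]
```

View pics/sc_chk.png

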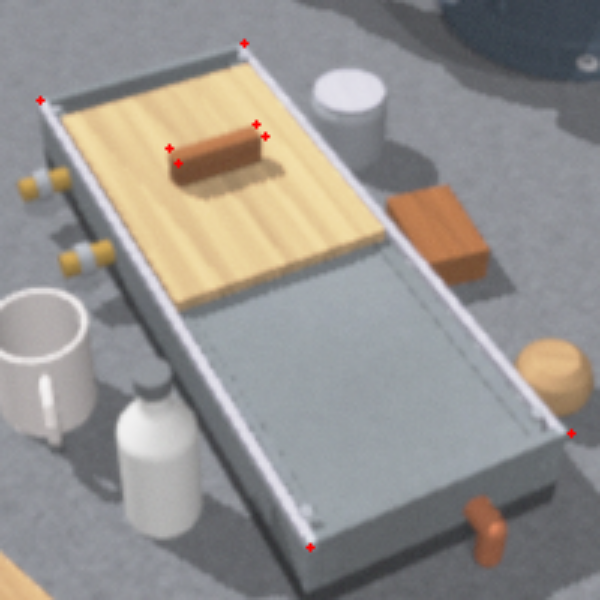

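The box, batten and cover fit the given sizes and agree with the scene view to 2–3 mm. The cover's y is about -0.102 and the box yaw about -17.7°. Next I'll work out the tool axes and the shifts.

```bash
cat >> h.py <<'E'
from scipy.spatial.transform import Rotation as Ro
_b=np.load('box.npz'); O=_b['O'];RB=_b['R']
def W(x,y,z): return np.array([*(O+RB@np.array([x,y])),z])
def Bx(p): return np.array([*(RB.T@(np.array(p[:2])-O)),p[2]])
def tool(o): 
    q=o['ee_rot']; return Ro.from_quat([q[1],q[2],q[3],q[0]]).as_matrix()
E
python3 - <<'E'
from h import *
o=observe(); T=tool(o); print(np.round(T,3)); p=o['position']
ang=lambda v:np.degrees(np.arctan2(v[1],v[0]))
print('tool y yaw',ang(T[:,1]),'z yaw',ang(T[:,2]),'box x',ang(RB[:,0]),'box y',ang(RB[:,1]))
for q in((0,-.17,.16),(0,-.17,.102)): print(q,W(*q),T.T@(W(*q)-p))
E
```

```text
[[-0.     0.454 -0.891]
 [ 0.001 -0.891 -0.454]
 [-1.    -0.001  0.   ]]
tool y yaw -63.025124381200285 z yaw -153.02512368135564 box x -17.677959380560573 box y 72.3220406194394
(0, -0.17, 0.16) [ 0.50939312 -0.05179367  0.16      ] [ 0.08212761 -0.22248308 -0.43049337]
(0, -0.17, 0.102) [ 0.50939312 -0.05179367  0.102     ] [ 0.14012759 -0.22243649 -0.43049425]
```

```bash
python3 -m handwheel '[[[1,0,-0.022,-0.043,-0.08],[1,0,-0.045,-0.086,-0.16],[1,0,-0.067,-0.129,-0.24],[1,0.01,-0.089,-0.172,-0.32],[1,0.02,-0.111,-0.215,-0.40],[1,0.03,-0.133,-0.258,-0.48],[1,0.04,-0.155,-0.301,-0.56],[1,0.06,-0.178,-0.344,-0.64],[1,0.07,-0.2,-0.387,-0.72],[1,0.082,-0.2225,-0.4305,-0.79],[1,0.082,-0.2225,-0.4305,-0.79],[1,0.082,-0.2225,-0.4305,-0.79]]]'
python3 - <<'E'
from h import *
o=observe(); T=tool(o); p=o['position']
ang=lambda v:np.degrees(np.arctan2(v[1],v[0]))
print(p,Bx(p),ang(T[:,1]),o['gripper_width'],o['force'],o['time'],np.round(o['joint_pos'],2))
snap('wrist','w1.png'); snap('scene','s1.png');crop('s1.png','s1c.png',150,100,400,320,3)
E
```

```text
time: 1.65
position: [0.5092, -0.0522, 0.1602]
ee_rot: [-0.417, -0.571, -0.417, 0.571]
force: [0.1, -0.5, 0.1]
gripper_width: -0.0001
[ 0.50920277 -0.05215934  0.16016057] [-7.03237788e-05 -1.70406212e-01  1.60160572e-01] -17.76495756277462 -6.199746522069118e-05 [ 0.07429584 -0.47505505  0.07015691] 1.65 [-0.1   0.27 -0.17  1.13 -0.    1.78]
```

View pics/w1.png

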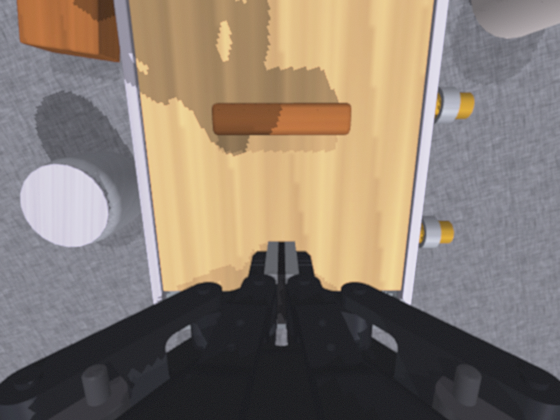

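View pics/s1c.png

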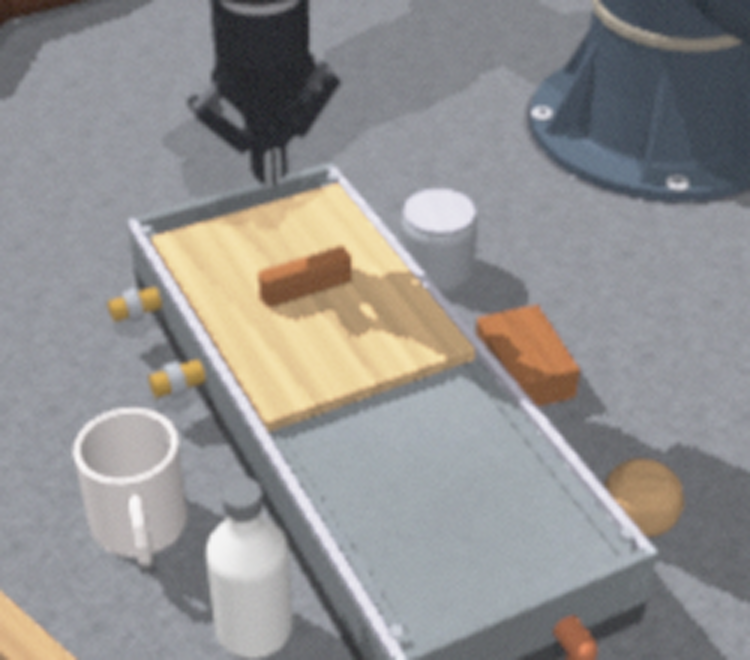

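Fingers point at the batten, shut and centred (wrist view: tips at about (282,242), batten at 213–351 × 103–135). I'll check where the shut tips are by projecting candidate depths.

```bash
python3 - <<'E'
from h import *
o=observe();p=o['position'];b=Bx(p); c=load('w1.png');s=load('s1.png')
for d in(.0,.011,.024):
  print(d,[proj(k,[W(b[0],b[1]+e,p[2]-d) for e in(.011,-.011)]).round(0).tolist() for k in(c,s)])
crop('s1.png','s1d.png',220,130,270,170,12);crop('w1.png','w1d.png',240,220,320,280,8)
E
```

```text
0.0 [[[283.0, 249.0], [283.0, 291.0]], [[242.0, 159.0], [238.0, 154.0]]]
0.011 [[[283.0, 240.0], [283.0, 280.0]], [[242.0, 162.0], [238.0, 158.0]]]
0.024 [[[283.0, 231.0], [283.0, 268.0]], [[242.0, 166.0], [239.0, 162.0]]]
```

View pics/s1d.png

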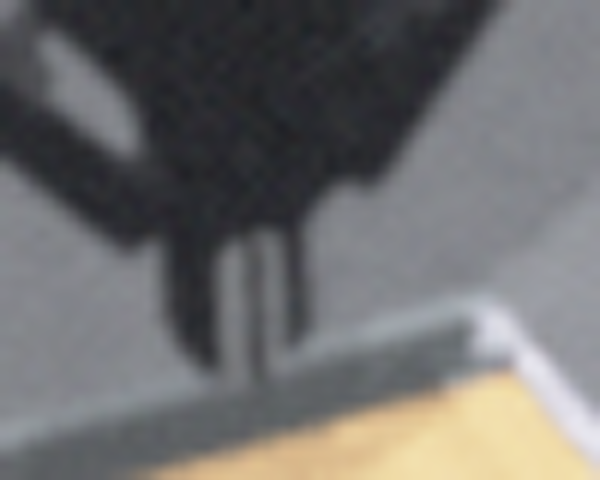

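View pics/w1d.png

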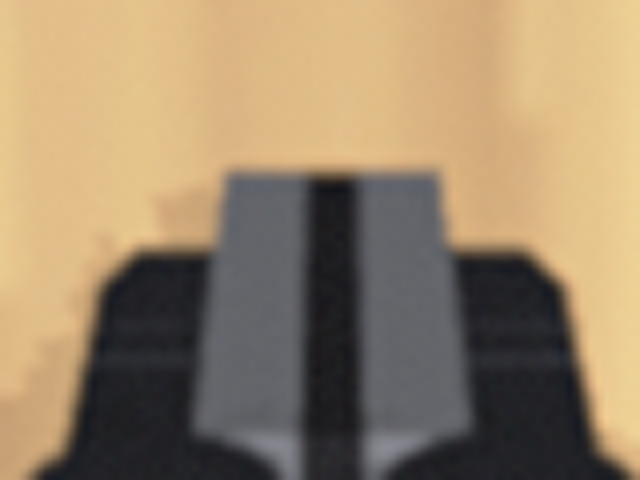

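Shut tips are 11 mm ahead of the TCP, as stated. I'll descend to a tip height of about 89 mm and push along box +y in gentle steps.

```bash
python3 -m handwheel '[[[1,0.03,0,0,0],[1,0.06,0,0,0],[1,0.06,0,-0.02,0],[1,0.06,0,-0.035,0],[1,0.06,0,-0.042,0],[1,0.06,0,-0.048,0],[1,0.06,0,-0.055,0],[1,0.06,0,-0.065,0],[1,0.06,0,-0.08,0],[1,0.06,0,-0.095,0],[1,0.06,0,-0.11,0],[1,0.06,0,-0.125,0],[1,0.06,0,-0.14,0],[1,0.06,0,-0.15,0],[1,0.06,0,-0.155,0],[1,0.06,0,-0.155,0]]]'
python3 - <<'E'
from h import *
o=observe(); print(Bx(o['position']),RB.T@o['force'][:2],o['force'][2])
snap('wrist','w2.png'); snap('top','t2.png')
crop('t2.png','t2c.png',165,130,405,285,3)
E
```

```text
time: 3.75
position: [0.5569, 0.0961, 0.1002]
ee_rot: [0.417, 0.571, 0.417, -0.571]
force: [1.2, 0.6, 0.5]
gripper_width: -0.0001
[ 0.00030597 -0.01467824  0.10017328] [0.95630703 0.94590926] 0.4566960689210044
```

View pics/t2c.png

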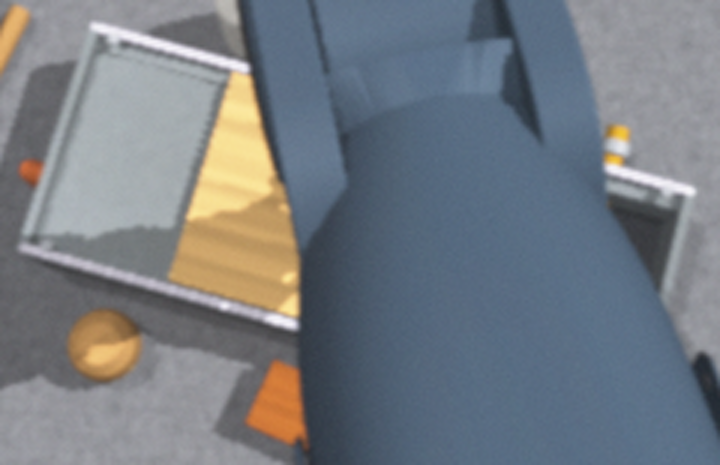

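View pics/w2.png

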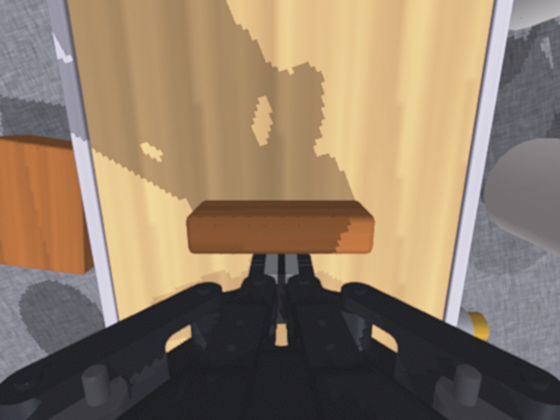

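The cover slides cleanly ahead of the fingers, with the batten at (188–374, 200–253) in the wrist view. Most of the rest follows.

```bash
python3 -m handwheel '[[[1,0,0,-0.005,0],[1,0,0,-0.015,0],[1,0,0,-0.03,0],[1,0,0,-0.045,0],[1,0,0,-0.06,0],[1,0,0,-0.075,0],[1,0,0,-0.088,0],[1,0,0,-0.097,0],[1,0,0,-0.104,0],[1,0,0,-0.109,0],[1,0,0,-0.113,0],[1,0,0,-0.115,0],[1,0,0,-0.115,0]]]'
python3 - <<'E'
from h import *
o=observe(); print(Bx(o['position']),RB.T@o['force'][:2],o['force'][2])
E
python3 -m handwheel '[[[1,0,0,-0.002,0],[1,0,0,-0.004,0],[1,0,0,-0.005,0]]]'
python3 - <<'E'
from h import *
o=observe(); print(Bx(o['position']),RB.T@o['force'][:2],o['force'][2])
snap('scene','s3.png'); snap('wrist','w3.png')
crop('s3.png','s3c.png',170,140,380,330,3)
E
```

```text
time: 5.48
position: [0.592, 0.2053, 0.1004]
ee_rot: [0.417, 0.571, 0.417, -0.571]
force: [0.3, 0.2, -0.6]
gripper_width: 0.0003
[0.00065784 0.1000229  0.10040468] [0.24028668 0.31006078] -0.5762844737548666
time: 5.85
position: [0.5935, 0.2098, 0.1004]
ee_rot: [0.417, 0.571, 0.417, -0.571]
force: [-1.2, -3.9, 2.1]
gripper_width: -0.0
[0.00071862 0.10478248 0.10041228] [-0.01804654 -4.05553532] 2.1209963206308147
```

View pics/s3c.png

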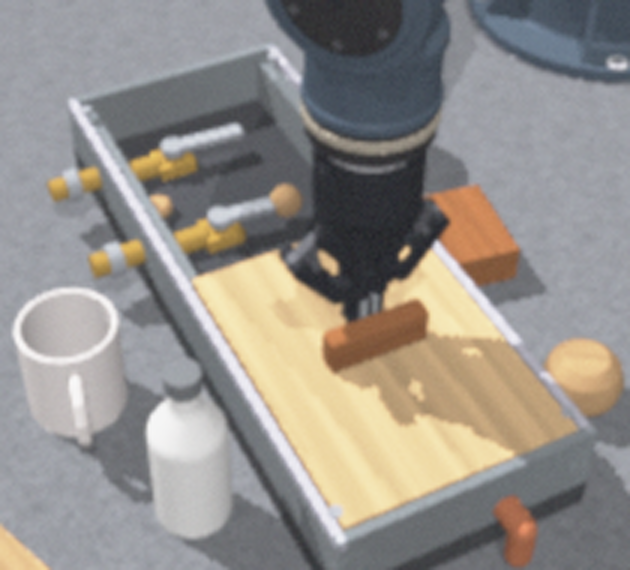

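View pics/w3.png

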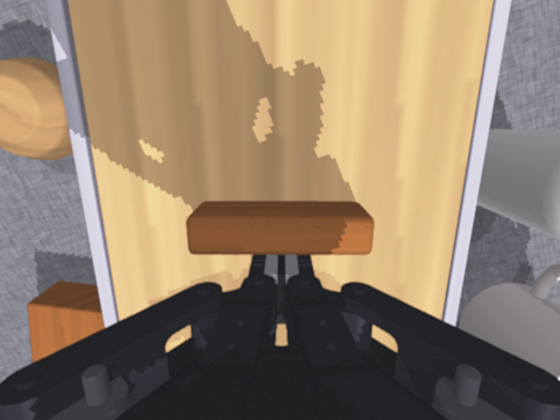

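The cover is nearly at the stop. The marked valve (ball near (285,198) in the crop) is the one nearer the middle. I'll give one last small push and check the force.

```bash
python3 -m handwheel '[[[1,0,0,-0.0015,0],[1,0,0,-0.003,0],[1,0,0,-0.003,0]]]'
python3 - <<'E'
from h import *
o=observe(); print(Bx(o['position']),RB.T@o['force'][:2],o['force'][2])
E
```

```text
time: 6.32
position: [0.5943, 0.2104, 0.1004]
ee_rot: [-0.418, -0.571, -0.415, 0.572]
force: [-3.5, -21.4, 8.4]
gripper_width: 0.0001
[0.0012859  0.10560972 0.10043689] [  3.1302788  -21.46338904] 8.413888656833972
```

At the stop (21 N reaction). I'll back away, rise, and go over the well's far end to look at the valves.

```bash
python3 -m handwheel '[[[1,0,0,0.015,0],[1,-0.03,0,0.03,0],[1,-0.06,0,0.06,0],[1,-0.09,0,0.1,0],[1,-0.12,0,0.15,0],[1,-0.12,0,0.2,0],[1,-0.12,0,0.25,0],[1,-0.12,0,0.29,0],[1,-0.12,0,0.31,0],[1,-0.12,0,0.31,0]]]'
python3 - <<'E'
from h import *
o=observe(); print(Bx(o['position']),RB.T@o['force'][:2],o['force'][2],o['time'])
snap('wrist','w4.png');snap('scene','s4.png');crop('s4.png','s4c.png',170,140,380,330,3)
E
```

```text
time: 7.58
position: [0.4994, -0.0835, 0.2204]
ee_rot: [0.416, 0.572, 0.416, -0.571]
force: [0.2, 0.3, 0.3]
gripper_width: -0.0002
[ 8.93087837e-05 -2.03202947e-01  2.20435499e-01] [0.0678608  0.30795143] 0.30213852191671253 7.575
```

View pics/w4.png

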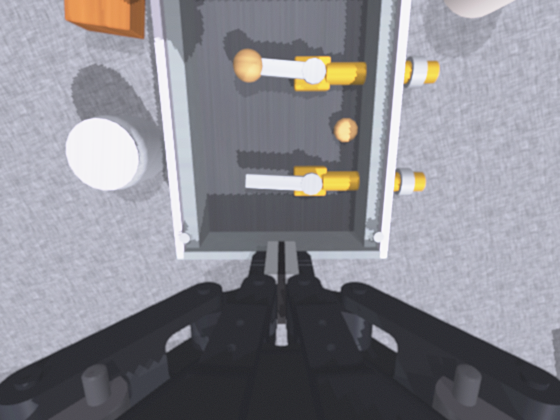

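View pics/s4c.png

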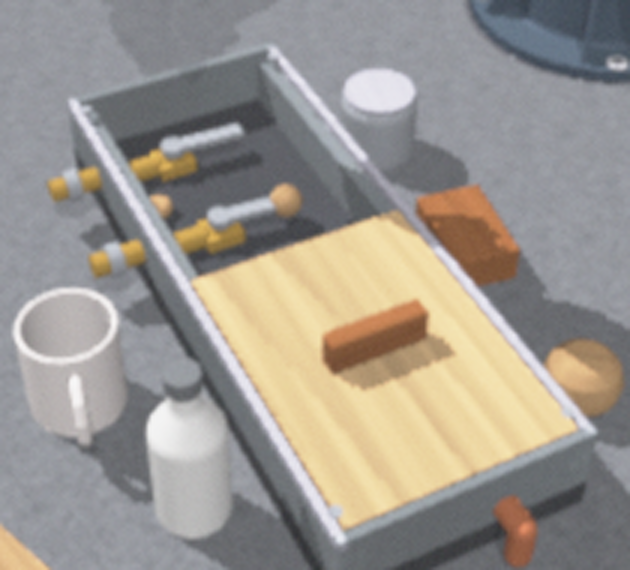

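```bash
python3 - <<'E'
from h import *
c=load('w4.png');s=load('s4.png')
for n,u,v,z in(('mpiv',314,71,.054),('mball',248,65,.048),('ppiv',312,184,.054),('pend',247,181,.0515),('bead',346,130,.036)):
    print(n,Bx(ray(c,u,v,z)).round(4))
for n,u,v,z in(('mpiv',218/3+170,214/3+140,.054),('mball',286/3+170,200/3+140,.048),('ppiv',173/3+170,145/3+140,.054),('pend',240/3+170,130/3+140,.0515),('corner',245,162,.08)):
    print('scene',n,Bx(ray(s,u,v,z)).round(4))
E
```

```text
mpiv [ 0.0294 -0.0924  0.054 ]
mball [-0.0305 -0.0862  0.048 ]
ppiv [ 0.0301 -0.1961  0.054 ]
pend [-0.0346 -0.1934  0.0515]
bead [ 0.0648 -0.1447  0.036 ]
scene mpiv [ 0.0337 -0.089   0.054 ]
scene mball [-0.0284 -0.0857  0.048 ]
scene ppiv [ 0.0327 -0.1912  0.054 ]
scene pend [-0.0311 -0.1872  0.0515]
scene corner [-0.044  -0.2471  0.08  ]
```

Wrist and scene rays agree to about 5 mm. In the box frame the marked pivot is at about (0.031,-0.091) and the ball at (-0.030,-0.086), r = 60 mm, so the angle is about 0.1. The plain pivot is 104 mm away and the bead is at (0.065,-0.145). I'll descend at (-0.004,-0.120), between the bars, and check before pushing.

```bash
python3 -m handwheel '[[[1,0.03,-0.002,-0.03,0],[1,0.06,-0.004,-0.06,0],[1,0.09,-0.004,-0.083,0],[1,0.12,-0.004,-0.083,0],[1,0.145,-0.004,-0.083,0],[1,0.16,-0.004,-0.083,0],[1,0.167,-0.004,-0.083,0],[1,0.167,-0.004,-0.083,0]]]'
python3 - <<'E'
from h import *
o=observe(); print(Bx(o['position']),RB.T@o['force'][:2],o['force'][2],o['time'])
snap('wrist','w5.png');snap('scene','s5.png');crop('s5.png','s5c.png',180,140,300,250,6)
p=[-1,.031,-.091]
for t in (.1,.4,.7,1.0,1.3,1.45,1.571):
    hx,hy=.007,.011; u=np.array([-np.cos(t),np.sin(t)]);n=np.array([np.sin(t),np.cos(t)])
    rc=.028+.018*t/1.571
    k=np.array([.031,-.091])+rc*u-.007*n-np.array([hx,hy]); print(t,k.round(4),'rows ty,tz',(k-Bx(o['position'])[:2])*[1,-1])
E
```

```text
time: 8.68
position: [0.5214, -0.0021, 0.0535]
ee_rot: [0.417, 0.571, 0.417, -0.571]
force: [-0.1, -1.1, 1.0]
gripper_width: 0.0002
[-0.00364346 -0.11896059  0.05345124] [ 0.22696481 -1.04409662] 1.007065875348268 8.675
0.1 [-0.0057 -0.1061] rows ty,tz [-0.00205554 -0.01290528]
0.4 [-0.0087 -0.0958] rows ty,tz [-0.00509346 -0.02320161]
0.7 [-0.0081 -0.0841] rows ty,tz [-0.00441597 -0.03481165]
1.0 [-0.0032 -0.0726] rows ty,tz [ 0.00043409 -0.04638096]
1.3 [ 0.0058 -0.0625] rows ty,tz [ 0.00942419 -0.0564199 ]
1.45 [ 0.0117 -0.0586] rows ty,tz [ 0.0153184  -0.06040559]
1.571 [ 0.017 -0.056] rows ty,tz [ 0.02065283 -0.06296201]
```

View pics/s5c.png

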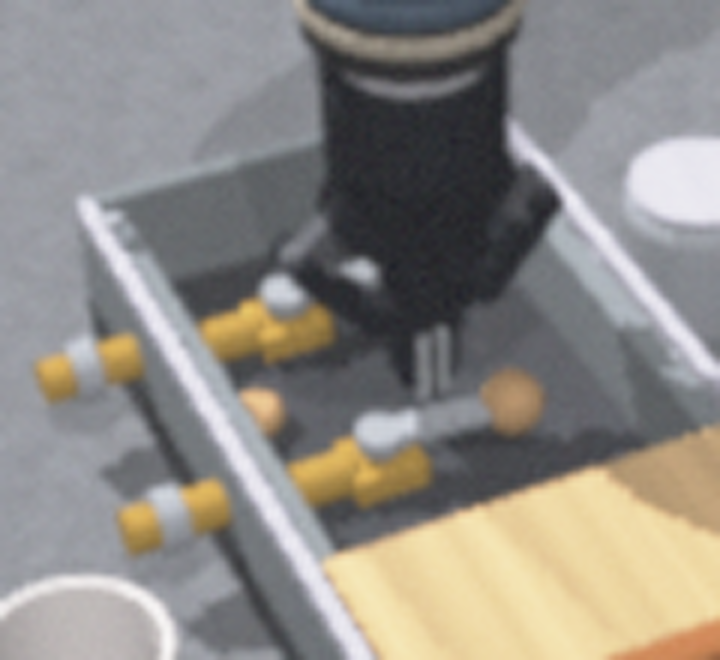

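View pics/w5.png

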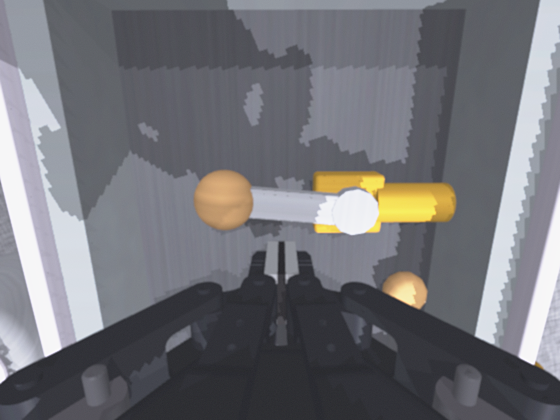

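The fingers stand between the bars, centred on the marked bar (wrist view: tips at (282,245), ball (223,199), hub (354,211)). First part of the arc:

```bash
python3 -m handwheel '[[[1,0,-0.002,-0.007,0],[1,0,-0.003,-0.013,0],[1,0,-0.004,-0.018,0],[1,0,-0.005,-0.023,0],[1,0,-0.005,-0.029,0],[1,0,-0.004,-0.035,0],[1,0,-0.003,-0.04,0],[1,0,0,-0.046,0],[1,0,0,-0.046,0]]]'
python3 - <<'E'
from h import *
o=observe(); print(Bx(o['position']),RB.T@o['force'][:2],o['force'][2],o['time'])
snap('wrist','w6.png');snap('scene','s6.png');crop('s6.png','s6c.png',180,140,300,250,6)
E
```

```text
time: 9.9
position: [0.5357, 0.0421, 0.0533]
ee_rot: [0.417, 0.571, 0.417, -0.571]
force: [-0.6, 0.9, 1.6]
gripper_width: -0.0003
[-0.00343501 -0.07250615  0.05327779] [-0.83341996  0.68621295] 1.6248700466427388 9.9
```

View pics/w6.png

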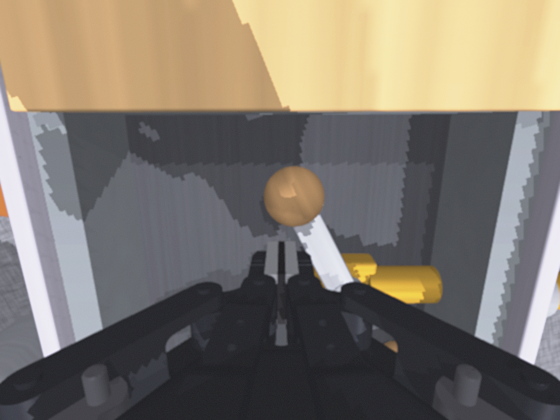

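View pics/s6c.png

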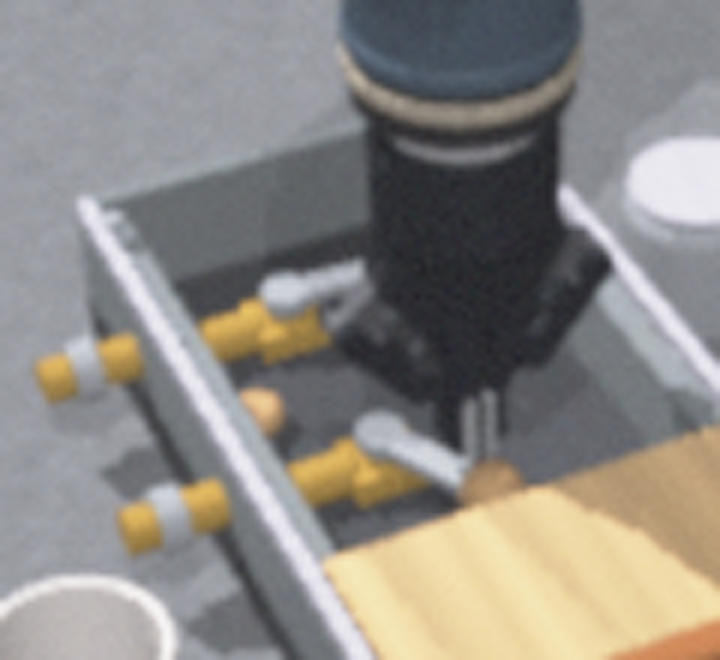

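The handle is at about 60°, and the plain handle and bead are undisturbed. Continuing towards the stop.

```bash
python3 -m handwheel '[[[1,0,0.003,-0.004,0],[1,0,0.006,-0.008,0],[1,0,0.009,-0.01,0],[1,0,0.012,-0.012,0],[1,0,0.014,-0.014,0],[1,0,0.014,-0.014,0]]]'
python3 - <<'E'
from h import *
o=observe(); print(Bx(o['position']),RB.T@o['force'][:2],o['force'][2],o['time'])
snap('wrist','w7.png')
E
```

```text
time: 10.75
position: [0.5531, 0.0508, 0.0533]
ee_rot: [0.417, 0.571, 0.417, -0.571]
force: [-1.0, -0.1, 1.4]
gripper_width: 0.0002
[ 0.01047106 -0.05898108  0.05326478] [-0.92750875 -0.41194553] 1.4110692564014091 10.75
```

View pics/w7.png

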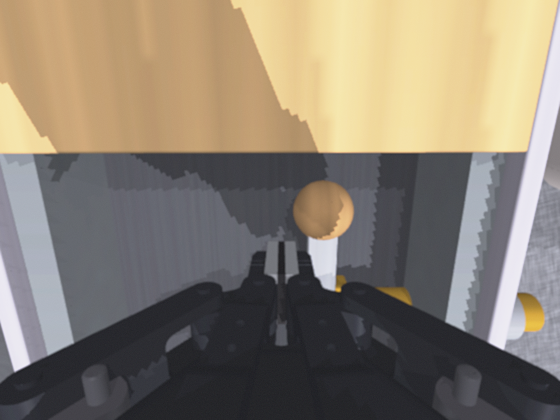

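Almost parallel to the box's y now. I'll nudge in +x in small steps until the force shows the stop.

```bash
python3 -m handwheel '[[[1,0,0.0015,0,0],[1,0,0.003,0,0],[1,0,0.003,0,0]]]'
python3 - <<'E'
from h import *
o=observe(); print(Bx(o['position']),RB.T@o['force'][:2],o['force'][2],o['time'])
E
```

```text
time: 11.18
position: [0.5539, 0.0504, 0.053]
ee_rot: [-0.416, -0.57, -0.418, 0.572]
force: [-13.8, 6.2, 8.4]
gripper_width: -0.0
[ 0.01135342 -0.05909582  0.05297751] [-15.04446963   1.71361985] 8.42942744789838 11.175
```

15 N after less than 1 mm means it is against the stop. I'll hold briefly, back off in -x, rise, and look.

```bash
python3 -m handwheel '[[[1,0,0,0,0],[1,0,0,0,0],[1,0,0,0,0],[1,0,-0.008,0.002,0],[1,0,-0.018,0.005,0],[1,-0.02,-0.018,0.005,0],[1,-0.06,-0.018,0.005,0],[1,-0.11,-0.018,0.01,0],[1,-0.16,-0.018,0.05,0],[1,-0.18,-0.018,0.09,0],[1,-0.18,-0.018,0.12,0],[1,-0.18,-0.018,0.14,0],[1,-0.18,-0.018,0.14,0]]]'
python3 - <<'E'
from h import *
o=observe(); print(Bx(o['position']),RB.T@o['force'][:2],o['force'][2],o['time'])
c=snap('wrist','w8.png');snap('scene','s8.png');snap('top','t8.png');crop('s8.png','s8c.png',170,140,380,330,3)
E
```

```text
time: 12.8
position: [0.4954, -0.079, 0.2335]
ee_rot: [0.416, 0.572, 0.416, -0.571]
force: [-0.4, 0.2, 0.3]
gripper_width: -0.0003
[-0.00501663 -0.2001986   0.23350681] [-0.46682808  0.05852548] 0.34883581655017587 12.8
```

View pics/w8.png

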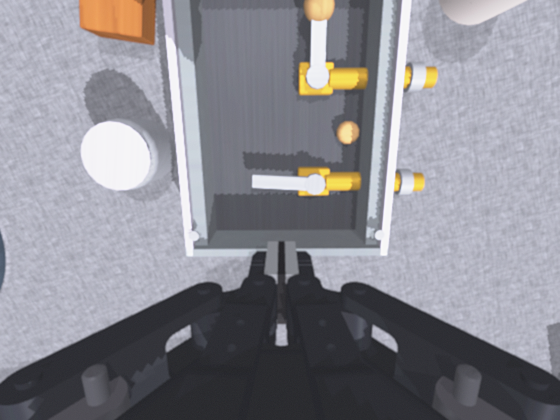

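View pics/s8c.png

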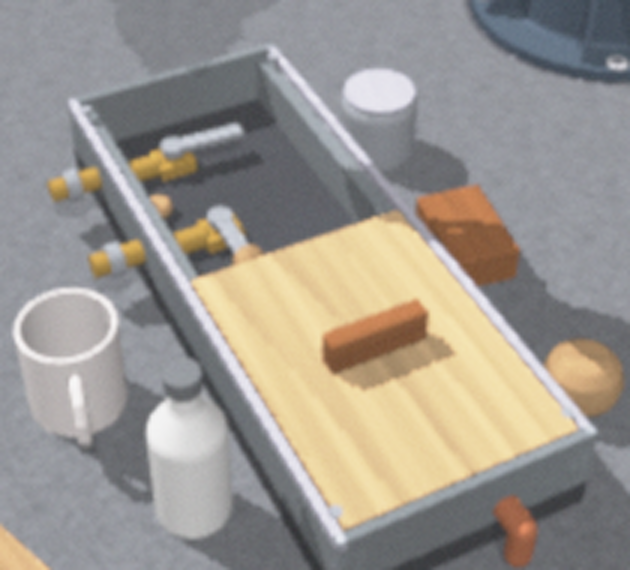

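The marked handle points along the box's +y, with the hub at (317,76) and the ball at (320,8) in the wrist view. The plain handle and bead are unchanged and the fingers are clear. I'll check the angles and the cover numerically.

```bash
python3 - <<'E'
from h import *
c=load('w8.png');s=load('s8.png')
a=Bx(ray(c,317,76,.054));b=Bx(ray(c,319.5,8,.048));d=(b-a)[:2];print(a,b,np.linalg.norm(d),'theta',np.arctan2(d[1],-d[0]))
a=Bx(ray(c,318,65,.0515));b=Bx(ray(c,318.5,22,.0515));d=(b-a)[:2];print('bar axis theta',np.arctan2(d[1],-d[0]))
a=Bx(ray(c,316,184,.054));b=Bx(ray(c,253,181,.0515));d=(b-a)[:2];print('plain',np.arctan2(d[1],-d[0]))
print('bead',Bx(ray(c,347.5,132,.036)))
B=[Bx(ray(s,u/3+170,v/3+140,.112)) for u,v in((324,345),(418,303),(427,311),(333,353))];print('batten',np.mean(B,0))
E
```

```text
[ 0.02860587 -0.09196618  0.054     ] [ 0.0299309  -0.03346209  0.048     ] 0.058519094205137116 theta 1.593441099190098
bar axis theta 1.5545276936104018
plain 0.04406236381949578
bead [ 0.06405839 -0.1442144   0.036     ]
batten [0.00487818 0.13202844 0.112     ]
```

The marked handle measures 1.55–1.59 rad and the plain one about 0.04. The bead is within 1 mm of its first reading. The cover's y is about 0.126 from the contact position at the stop; the scene view gives 0.132 with its few-mm bias.

```bash
python3 -c "
from bench import robot; print(robot.hand_in())"
```

```text
the job is handed in; nothing more can be done
None
```

I slid the cover to the end stop by pushing its batten with the shut fingers. I then pushed the marked handle round to its stop, raised the fingers clear, and handed the job in at about 13 s.

- **Cover:** it stopped with a 21 N reaction, at y ≈ 0.126 m from the fingers' contact position. The scene camera gave 0.132 m, more than the ≈ 0.127 m the cover can reach, a few mm of camera error. It looks flat in its guides.
- **Marked handle:** it met its stop at 15 N and measures 1.55–1.59 rad, so it is fully shut.
- **Plain handle and bead:** the plain handle reads about 0.04 rad, still open. The bead is within 1 mm of where I first measured it.
- **Things on the bench:** the bottle, mug, tin, large bead and offcut look unmoved in the last scene picture, though I checked this by eye only. I did not re-check the brush after the first pictures; the arm never went near it.
- **Failed checks:** none. The wrist and scene cameras disagreed by up to about 5 mm on the valve positions.

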